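Match a gel cassette by thickness and stand it in the running stand

ROBOT

A 6-joint arm with a two-finger parallel gripper is mounted at the origin on the work surface. World frame = base frame: x ahead of the robot, y to its left, z up, the work surface at z = 0. Lengths are in mm, angles in rad, forces in N, time in s.
With the tool pointing down it reaches from about 350 to 850 mm from the base axis. Payload 8.1 kg.
Tool frame: the origin (TCP) lies at the centre of the arm's flange, where the gripper is bolted on; the fingertips stand 173 mm ahead of it and the grasp point (between the pads) lies 155 mm ahead of it; x points along the fingers, z is the direction in which the jaws open and shut, and the axes are right-handed (so a half turn about x gives the same grasp; the last joint's range is limited). The gripper opens to 85 mm and grips with 20 to 120 N. Pads are 22 mm wide; open, the fingers measure 114 mm over their backs; the gripper's body (76 mm by 85 mm) begins 54 mm behind the grasp point. The pads swing forward as they close: fully open they stand 13 mm farther back than shut.
Start: joints at [1.016, 0.13, 1.488, -0, 1.523, -0.085], TCP at [271.606, 535.011, 404.692] pointing down, gripper open.
Joint ranges: [-2.96, 2.96], [-0.89, 2.26], [0.02, 2.5], [-1.34, 4.48], [0, 2.73], [-2.66, 2.66]. Speed limits (rad/s): [2.39, 2.39, 2.79, 3.14, 3.14, 3.14].

INTERFACE

Orientations are given as [roll, pitch, yaw] about the fixed x, y, z axes, in that order (R = Rz(yaw) Ry(pitch) Rx(roll)).
In Python, from workcell import observe, snapshot, camera_params, sign_off gives the robot as it stands.
- The arm moves only by the tool servo_tool, never from a script. Its argument "steps" is a list of rows, each an object of numbers: "x", "y", "z": the shift along the tool's x, y, z as a fraction of full scale; "spin": the turn about the tool's x as a fraction of full scale; "grip": the opening, from 0 (shut) to 1 (fully open). In form: [{"x": .., "y": .., "z": .., "spin": .., "grip": ..}, ...]. A call has 1 to 12 rows; each row is the pose to reach, as a shift and turn from the pose measured when the call began, along the tool's axes at that moment, turning the shorter way round; what a row does not reach only later rows make up. Full scale, the value 1, is 10 cm for a shift and pi rad for a turn. A row lasts 1/10 s, in which the tool goes at most 50 mm and 8.59 degrees, less where a joint would pass 70% of its speed; a pose out of reach is approached as far as the arm can. A call with a number of a shift or a turn outside -1 to 1 is refused whole. A call with a gripper value outside its range is refused whole. The fingers move at their own pace and stop on an object; "grip_force" is the grip in N (left out, the last holds). Time passes only in rows, so rows that repeat a pose let the fingers close. It gives the time, the measured TCP pose, the force and the opening at its end, in the units of the state.
- observe(): the state, without advancing time (a new reading comes with each control period).
- snapshot(name): name is "side" or "top" or "wrist"; returns the picture (384x512x3 uint8, red, green, blue); there is no depth.
- camera_params(name): a dict with "camera_matrix" (3x3 intrinsics, pixels), "distortion" ([k1, k2, p1, p2, k3] as OpenCV has them; the pictures are not rectified), "position" and "attitude" of the camera in the world. Camera axes: x right, y down, z forward; pixel columns grow to the right and rows downward; lengths in mm; the calibration is good to about 2 mm. A picture is of the moment at which its call begins: read the wrist's pose just before it. camera_params takes no time and is no camera call; for the wrist camera it gives the pose at the moment of the call.
- sign_off(): hands the job in, once; it reports no verdict.
The state is a dict: "time_s": time; "joint_positions": joint angles; "joint_velocities": joint speeds; "joint_torque": joint torques, N m; "position": TCP position; "eef_rot": TCP orientation; "wrist_force": force on the tool from outside, world axes, zero at the start; "ft_torque": the same for the moment, N m; "gripper_width": opening from 0.0 (shut) to 1.0 (fully open).
Only numpy, scipy, OpenCV 4.12 (cv2) and the standard library are available. Lean on these libraries where they do the work, as an engineer would, in place of code of your own. Each camera call takes 0.05 s, during which the arm holds its last target.

TASK

Four gel cassettes lean in the drying rack, two thin and two thick. Pinch the one in the end bay, behind the tall divider, to feel how thick it is and leave it leaning there; then find the one of equal thickness among the other three and set it gently, upright and fully home, in the slot of the empty running stand, and let go. The other cassettes stay leaning in their bays and nothing else on the bench is disturbed.

Things in the scene. Friction and masses are not known exactly. Their poses are not given: they have to be found in the camera images.
- cassette_a_mid (a point): Centre of a grey gel cassette with pale windows, a flat plate 64 wide (own y) x 115 high (own z, up) mm, about 55-115 g. Thickness (own x) 9 or 12 mm, two of each among the four; which is not told. At first it leans in a rack bay, its top tilted 26 degrees towards the rack's own -x, away from the robot. The point is half-way up and across, 5.25 mm in front of the back face (mid-plane within 0.75 mm).
- cassette_b_mid (a point): Centre of another gel cassette, like cassette_a in every way but perhaps its thickness (9 or 12 mm, not told).
- cassette_c_mid (a point): Centre of another gel cassette, like cassette_a in every way but perhaps its thickness (9 or 12 mm, not told).
- cassette_d_mid (a point): Centre of another gel cassette, like cassette_a in every way but perhaps its thickness (9 or 12 mm, not told).
- cassette_a: The same cassette_a; origin at the middle of the lower edge of its back face, axes as for its centre point. (The rules tell thick from thin by the exact distance from here to the centre point, 57.64 or 57.84 mm: far below what the pose readings can show.)
- cassette_b: The same cassette_b; origin at the middle of the lower edge of its back face, axes as for its centre point. (The rules tell thick from thin by the exact distance from here to the centre point, 57.64 or 57.84 mm: far below what the pose readings can show.)
- cassette_c: The same cassette_c; origin at the middle of the lower edge of its back face, axes as for its centre point. (The rules tell thick from thin by the exact distance from here to the centre point, 57.64 or 57.84 mm: far below what the pose readings can show.)
- cassette_d: The same cassette_d; origin at the middle of the lower edge of its back face, axes as for its centre point. (The rules tell thick from thin by the exact distance from here to the centre point, 57.64 or 57.84 mm: far below what the pose readings can show.)
- rack: Fixed steel rack, foot 110 x 336 mm, origin under its centre. Bays along own y at -112, -40, 32 and 118 mm; the last, the end bay, is parted off by a tall divider (85 mm, at y 75). Cassettes stand on a sloped ledge and lean to own -x (away from the robot) on a back plate 6 mm thick, 50 mm high along the cassette: the upper 65 mm is free on both faces. Fins 12 mm high part the other bays.
- end_bay (a point): Centre of the cassette that leans in the end bay of the rack (fixed to the rack, as built). The cassette whose centre is here is the one to be matched.
- stand: Fixed running stand: grey base 100 x 115 x 20 mm with two white channel posts, 45 mm high plus a 12 mm flared mouth, at its own y ends. Origin at the underside centre. Empty at the start.
- slot (a point): Middle of the floor of the stand's slot, 20 mm above the bench. The slot takes a cassette upright: 15 mm wide along own x, 70 mm long along own y (the cassette's 64 mm width), z up. A cassette fully home has its lower edge on this floor, its centre 57.5 mm above it.
- beaker: Glass beaker, 60 mm across, 70 high; origin underside centre. Bystander.
- tip_box: White pipette-tip box 85 x 120 x 49 mm; origin underside centre. Bystander.
- jar: Amber jar, 52 mm across, 65 high; origin underside centre. Bystander.
- timer: White bench timer 60 x 65 x 18 mm; origin underside centre. Bystander.
- dish: Closed round culture dish, 88 mm across, 16 high; origin underside centre. Bystander.
- marker: Marker pen 14 x 100 x 14 mm lying along its own y; origin underside centre. Bystander.
There are look-alikes about, which are no part of the job. Leave any brown or purple look-alike of the stand alone.

How it is judged:
By the outcome, as a careful person would: the job done as asked, in the order asked, and still so for the second after the job is handed in, with the robot touching nothing.
It also fails if it takes over 64 s, if anything falls off the work surface, if the arm or the gripper's body presses on something with over 40 N, if the wrist force passes 120 N, or if a joint passes its speed limit or range.

## Working session

There is one attempt and no reset: what is moved stays moved. The work goes in short steps, Python scripts to look and compute and a tool call to move; the robot and the scene stay as the last step left them, time stands still between calls to the robot, and variables do not carry over. Pictures are saved under pics/ and viewed, and the job is handed in when it is done.

Besides the shell and the picture viewer there is one more tool, called after ">>>" as name([rows], argument=value, ...), one row to a line, values as JSON. servo_tool: Moves the arm, as the interface text tells. Shift numbers are shares of 10 cm and turn numbers shares of pi rad, none past 1 either way. Its arguments: {"type":"object","properties":{"steps":{"type":"array"},"grip_force":{"type":"number"}},"required":["steps"]}

```bash
ls -la; mkdir -p pics
python3 - <<'E'
from workcell import observe, snapshot, camera_params
import cv2
o=observe(); print(o)
for n in("side","top","wrist"):
    p=camera_params(n); print(n,p)
    cv2.imwrite(f"pics/{n}0.png",cv2.cvtColor(snapshot(n),cv2.COLOR_RGB2BGR))
E
```

```text
total 12
drwxr-xr-x  3 agent agent 4096 Dec  7 15:01 .
drwxr-xr-x 23 root  root  4096 Dec  7 15:00 ..
drwxr-xr-x  2 agent agent 4096 Dec  7 15:01 pics
{'time_s': 0.0, 'joint_positions': array([ 1.01559414e+00,  1.31184341e-01,  1.48930339e+00, -2.87990855e-05,
        1.52300821e+00, -8.54096475e-02]), 'joint_velocities': array([ 0.00173215, -0.0007286 , -0.00022703,  0.00011413, -0.00046402,
       -0.00065874]), 'joint_torque': array([ 1.67509279e-03, -5.69404328e+01, -5.00544691e+01, -1.93723071e-05,
        1.48972141e-02, -4.66480606e-05]), 'position': array([271.48566546, 534.80034376, 403.61704455]), 'eef_rot': array([ 3.07129437,  1.56889282, -2.11088575]), 'wrist_force': array([-0.86297286, -0.73556503, -0.24901885]), 'ft_torque': array([-0.02607097, -0.01962193, -0.02411621]), 'gripper_width': 0.9959227566257736}
side {'camera_matrix': array([[365.96634783,   0.        , 255.71026634],
       [  0.        , 365.96634783, 188.52794912],
       [  0.        ,   0.        ,   1.        ]]), 'distortion': array([-0.05768044,  0.        ,  0.        ,  0.        ,  0.        ]),
[... 213 characters left out ...]
       , 385.84890627, 191.46878036],
       [  0.        ,   0.        ,   1.        ]]), 'distortion': array([-0.12338629,  0.        ,  0.        ,  0.        ,  0.        ]), 'position': array([302.7963182 ,  12.24652871, 938.31783917]), 'attitude': array([-3.00747175, -0.01566603, -1.59145863])}
wrist {'camera_matrix': array([[323.19004083,   0.        , 256.07270885],
       [  0.        , 323.19004083, 191.7647816 ],
       [  0.        ,   0.        ,   1.        ]]), 'distortion': array([-0.01048111,  0.        ,  0.        ,  0.        ,  0.        ]), 'position': array([212.76976973, 564.99674908, 372.45885717]), 'attitude': array([2.87645579e+00, 1.43387828e-03, 1.10152749e+00])}
```

View pics/side0.png

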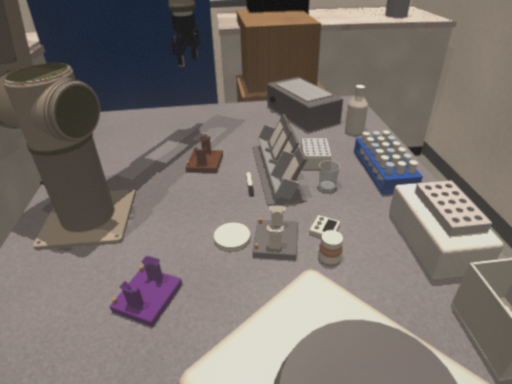

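View pics/top0.png

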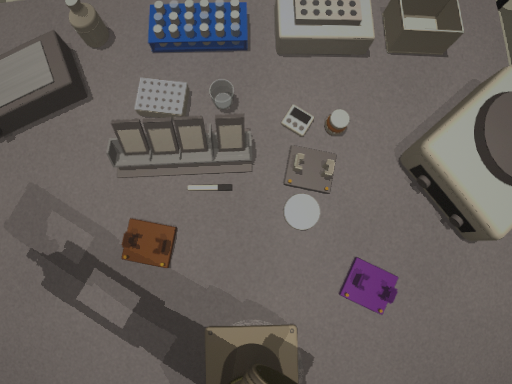

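View pics/wrist0.png

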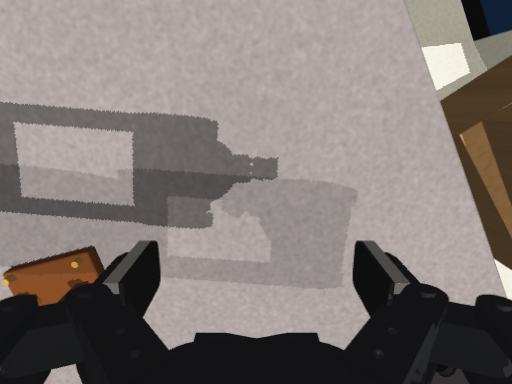

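```bash
cat > h.py <<'E'
import numpy as np, cv2, json
from scipy.spatial.transform import Rotation as Ro
from workcell import observe, snapshot, camera_params
def snap(n,name):
    o=observe(); p=camera_params(n); im=cv2.cvtColor(snapshot(n),cv2.COLOR_RGB2BGR)
    cv2.imwrite(f"pics/{name}.png",im)
    json.dump({k:np.asarray(v).tolist() for k,v in p.items()},open(f"pics/{name}.json","w"))
    return o,p,im
def par(name): return {k:np.array(v) for k,v in json.load(open(f"pics/{name}.json")).items()}
def ray(p,uv):
    q=cv2.undistortPoints(np.array(uv,float).reshape(-1,1,2),p["camera_matrix"],p["distortion"]).reshape(-1,2)
    R=Ro.from_euler("xyz",p["attitude"]).as_matrix()
    return np.c_[q,np.ones(len(q))]@R.T
def onz(p,uv,z):
    d=ray(p,uv); c=p["position"]; return c+d*((z-c[2])/d[:,2:3])
def tri(p1,uv1,p2,uv2):
    out=[]
    for a,b in zip(ray(p1,uv1),ray(p2,uv2)):
        a=a/np.linalg.norm(a);b=b/np.linalg.norm(b)
        A=[np.eye(3)-np.outer(v,v) for v in(a,b)]
        x=np.linalg.solve(A[0]+A[1],A[0]@p1["position"]+A[1]@p2["position"])
        out.append(np.r_[x,[np.linalg.norm(A[0]@(x-p1["position"]))*2]])
    return np.array(out)
def proj(p,X):
    R=Ro.from_euler("xyz",p["attitude"]).as_matrix()
    c=(np.atleast_2d(X)-p["position"])@R
    return cv2.projectPoints(c,np.zeros(3),np.zeros(3),p["camera_matrix"],p["distortion"])[0].reshape(-1,2)
E
python3 - <<'E'
from h import *
for n in("top","side","wrist"):
    p=camera_params(n); json.dump({k:np.asarray(v).tolist() for k,v in p.items()},open(f"pics/{n}0.json","w"))
p=par("top0")
print(onz(p,[[118,177],[252,172]],0))
print(onz(p,[[285,184],[329,192],[292,147],[336,155]],20))
o=observe();print(Ro.from_euler("xyz",o["eef_rot"]).as_matrix().round(3)); 
T=Ro.from_euler("xyz",o["eef_rot"]).as_matrix()
w=par("wrist0");print(T.T@(w["position"]-o["position"]), (T.T@Ro.from_euler("xyz",w["attitude"]).as_matrix()).round(3))
im=cv2.imread("pics/top0.png");cv2.imwrite("pics/topz.png",cv2.resize(im[100:200,95:350],None,fx=3.1,fy=3.1,interpolation=cv2.INTER_CUBIC))
im=cv2.imread("pics/side0.png");cv2.imwrite("pics/sidez.png",cv2.resize(im[110:260,210:360],None,fx=4,fy=4,interpolation=cv2.INTER_CUBIC))
E
```

```text
[[471.54879741 323.0798267    0.        ]
 [477.5519035  -10.8927174    0.        ]]
[[ 443.02260549  -89.44767502   20.        ]
 [ 421.55246235 -195.87206438   20.        ]
 [ 534.48421683 -109.82309776   20.        ]
 [ 512.97942535 -217.99120865   20.        ]]
[[-0.001 -0.892  0.453]
 [-0.001  0.453  0.892]
 [-1.     0.    -0.001]]
[31.28954122 66.02820667  0.36655771] [[-0.    -0.262  0.965]
 [ 0.001 -0.965 -0.262]
 [ 1.     0.     0.   ]]
```

View pics/topz.png

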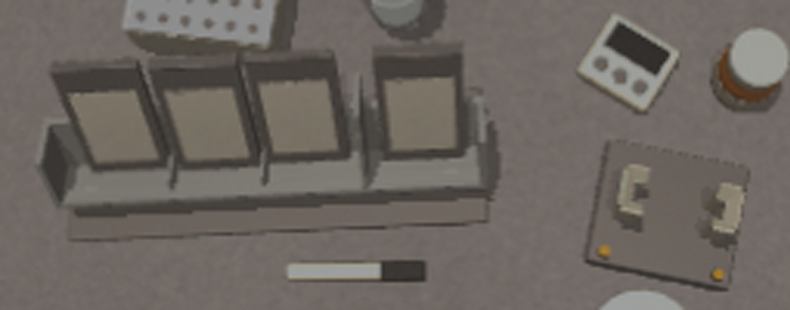

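View pics/sidez.png

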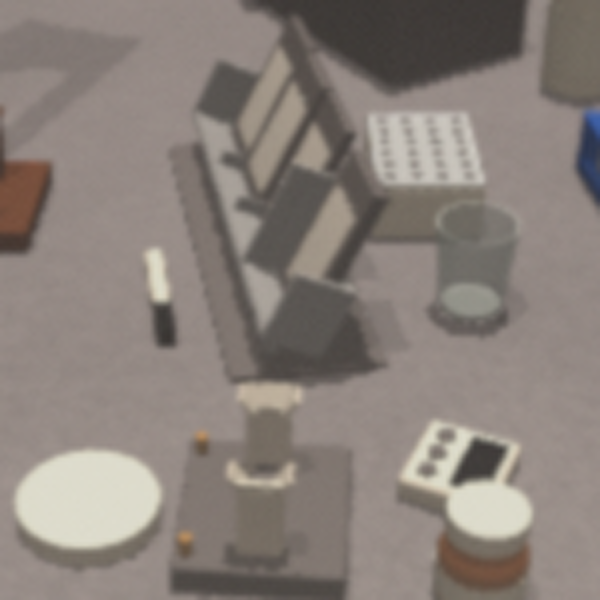

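>>> servo_tool([
  {"x": 0, "y": -0.25, "z": -0.1, "spin": 0.045, "grip": 1},
  {"x": 0, "y": -0.5, "z": -0.2, "spin": 0.09, "grip": 1},
  {"x": 0, "y": -0.75, "z": -0.3, "spin": 0.135, "grip": 1},
  {"x": 0, "y": -1, "z": -0.4, "spin": 0.18, "grip": 1},
  {"x": 0, "y": -1, "z": -0.4, "spin": 0.225, "grip": 1},
  {"x": 0, "y": -1, "z": -0.4, "spin": 0.27, "grip": 1},
  {"x": 0, "y": -1, "z": -0.4, "spin": 0.315, "grip": 1},
  {"x": 0, "y": -1, "z": -0.4, "spin": 0.345, "grip": 1},
  {"x": 0, "y": -1, "z": -0.4, "spin": 0.345, "grip": 1},
])

```text
time_s: 1.05
position: [342.5, 453.8, 403.6]
eef_rot: [-2.191, 1.569, -2.175]
wrist_force: [0.1, 0.2, -0.5]
gripper_width: 1.001
```

>>> servo_tool([
  {"y": -0.4, "z": 0.35},
  {"y": -0.8, "z": 0.7},
  {"y": -1, "z": 1},
  {"y": -1, "z": 1},
])

```text
$.steps[0]: bad value
```

>>> servo_tool([
  {"y": -0.4, "z": 0.3},
  {"y": -0.8, "z": 0.6},
  {"y": -1, "z": 0.75},
  {"y": -1, "z": 0.75},
  {"y": -1, "z": 0.75},
])

```text
$.steps[0]: bad value
```

Run:
```python
from h import *
o,p,im=snap("wrist","w1"); print(o["time_s"],o["position"],Ro.from_euler("xyz",o["eef_rot"]).as_matrix().round(3))
```

```text
1.05 [342.53030632 453.81613663 403.56008001] [[-0.001 -0.016  1.   ]
 [-0.002  1.     0.016]
 [-1.    -0.002 -0.001]]
```

View pics/w1.png

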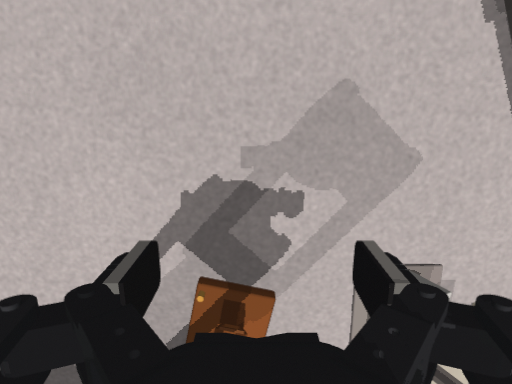

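>>> servo_tool([
  {"x": 0, "y": -0.4, "z": 0.35, "spin": 0, "grip": 1},
  {"x": 0, "y": -0.8, "z": 0.7, "spin": 0, "grip": 1},
  {"x": 0, "y": -1, "z": 1, "spin": 0, "grip": 1},
  {"x": 0, "y": -1, "z": 1, "spin": 0, "grip": 1},
])

```text
time_s: 1.5
position: [447.6, 352.6, 403.5]
eef_rot: [-1.541, 1.568, -1.523]
wrist_force: [-0.8, 1.9, -0.2]
gripper_width: 1.002
```

>>> servo_tool([
  {"x": 0, "y": -0.4, "z": 0.3, "spin": 0, "grip": 1},
  {"x": 0, "y": -0.8, "z": 0.6, "spin": 0, "grip": 1},
  {"x": 0, "y": -1, "z": 0.75, "spin": 0, "grip": 1},
  {"x": 0, "y": -1, "z": 0.75, "spin": 0, "grip": 1},
  {"x": 0, "y": -1, "z": 0.75, "spin": 0, "grip": 1},
])

```text
time_s: 2.0
position: [524.3, 254.0, 403.6]
eef_rot: [-1.818, 1.568, -1.8]
wrist_force: [0.5, 0.6, -0.4]
gripper_width: 1.004
```

>>> servo_tool([
  {"x": 0, "y": -0.3, "z": 0, "spin": 0, "grip": 1},
  {"x": 0, "y": -0.6, "z": 0, "spin": 0, "grip": 1},
  {"x": 0, "y": -0.6, "z": 0, "spin": 0, "grip": 1},
  {"x": 0, "y": -0.6, "z": 0, "spin": 0, "grip": 1},
])

```text
time_s: 2.4
position: [524.8, 195.0, 403.8]
eef_rot: [-1.934, 1.569, -1.915]
wrist_force: [0.5, 0.5, -0.3]
gripper_width: 1.001
```

Run:
```python
from h import *
o,p,im=snap("wrist","w2"); print(o["time_s"],o["position"],Ro.from_euler("xyz",o["eef_rot"]).as_matrix().round(3))
```

```text
2.4 [524.79015815 194.98622137 403.82004761] [[-0.001 -0.019  1.   ]
 [-0.002  1.     0.019]
 [-1.    -0.002 -0.001]]
```

View pics/w2.png

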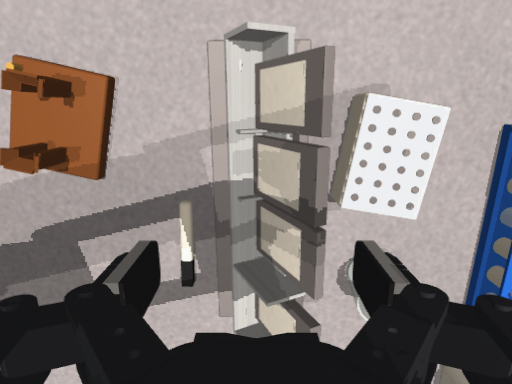

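>>> servo_tool([
  {"x": 0, "y": -0.4, "z": 0, "spin": 0, "grip": 1},
  {"x": 0, "y": -0.8, "z": 0, "spin": 0, "grip": 1},
  {"x": 0, "y": -1, "z": 0, "spin": 0, "grip": 1},
  {"x": 0, "y": -1, "z": 0, "spin": 0, "grip": 1},
  {"x": 0, "y": -1, "z": 0, "spin": 0, "grip": 1},
])

```text
time_s: 2.95
position: [526.8, 96.4, 404.1]
eef_rot: [-2.062, 1.57, -2.042]
wrist_force: [-0.9, 0.9, 0.4]
gripper_width: 1.003
```

Run:
```python
from h import *
o,p,im=snap("wrist","w3"); print(o["time_s"],o["position"])
```

```text
2.95 [526.79145535  96.44738758 404.05893609]
```

View pics/w3.png

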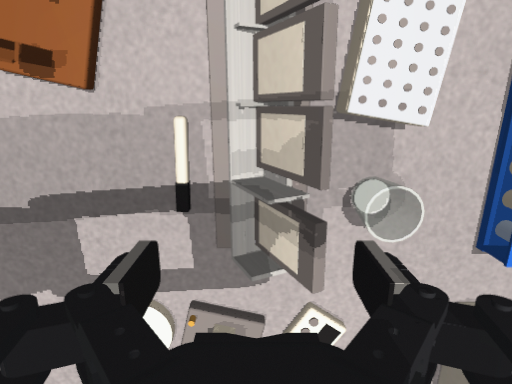

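>>> servo_tool([
  {"x": 0, "y": -0.4, "z": -0.1, "spin": 0, "grip": 1},
  {"x": 0, "y": -0.8, "z": -0.25, "spin": 0, "grip": 1},
  {"x": 0, "y": -1, "z": -0.4, "spin": 0, "grip": 1},
  {"x": 0, "y": -1, "z": -0.4, "spin": 0, "grip": 1},
])

```text
time_s: 3.4
position: [488.1, -4.6, 404.2]
eef_rot: [-2.113, 1.569, -2.092]
wrist_force: [-0.1, 1.1, -0.5]
gripper_width: 0.997
```

>>> servo_tool([
  {"x": 0, "y": -0.4, "z": 0, "spin": 0, "grip": 1},
  {"x": 0, "y": -0.8, "z": 0, "spin": 0, "grip": 1},
  {"x": 0, "y": -1, "z": 0, "spin": 0, "grip": 1},
  {"x": 0, "y": -1, "z": 0, "spin": 0, "grip": 1},
  {"x": 0, "y": -1, "z": 0, "spin": 0, "grip": 1},
])

```text
time_s: 3.9
position: [490.8, -103.4, 404.2]
eef_rot: [-2.63, 1.57, -2.609]
wrist_force: [-0.2, 0.8, -1.1]
gripper_width: 1.001
```

Run:
```python
from h import *
o,p,im=snap("wrist","w4"); print(o["time_s"],o["position"])
```

```text
3.9 [ 490.75534264 -103.3987672   404.22890224]
```

View pics/w4.png

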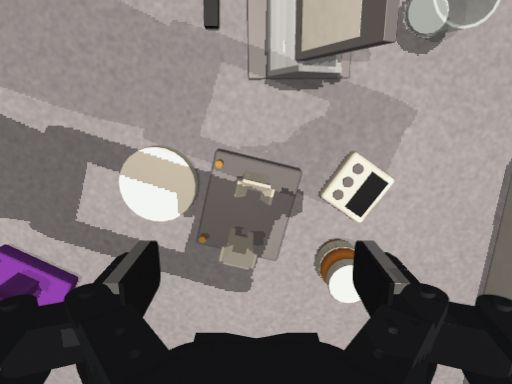

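Run:
```python
from h import *
def z(n,r,c,f,o): 
    im=cv2.imread(f"pics/{n}.png")[r[0]:r[1],c[0]:c[1]]
    cv2.imwrite(f"pics/{o}.png",cv2.resize(im,None,fx=f,fy=f,interpolation=cv2.INTER_CUBIC))
z("w3",(0,148),(190,350),4,"w3a"); z("w3",(148,296),(190,350),4,"w3b"); z("w4",(140,288),(180,320),4,"w4a"); z("w4",(0,100),(230,420),4,"w4b")
```

```text
(no output)
```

View pics/w3a.png

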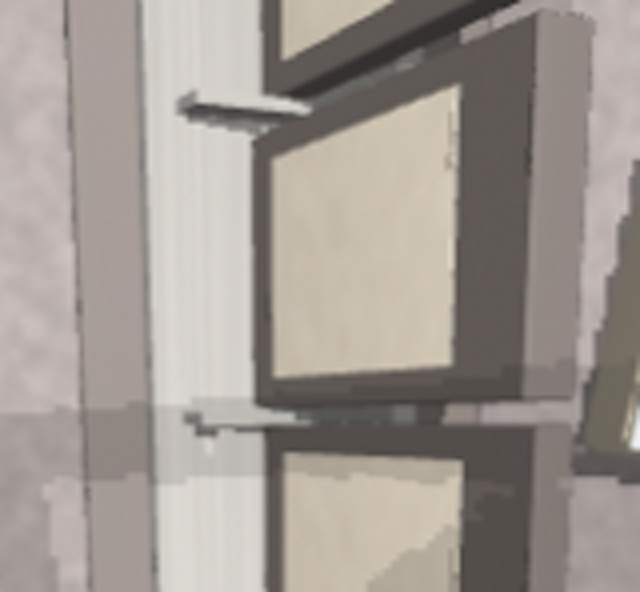

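View pics/w3b.png

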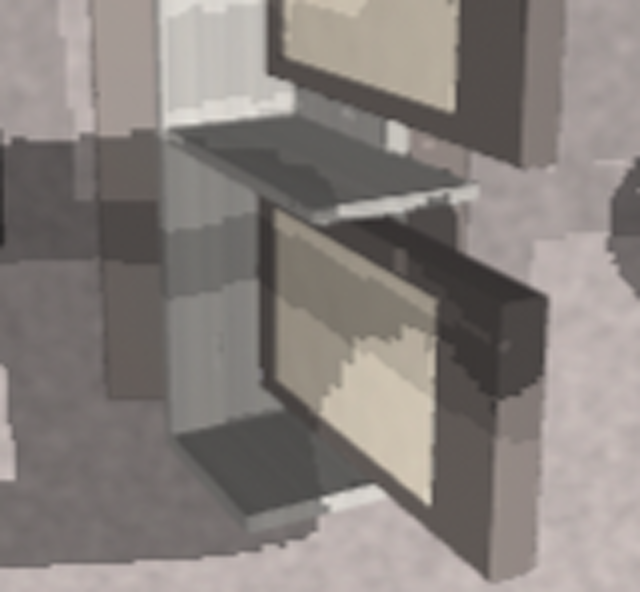

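View pics/w4a.png

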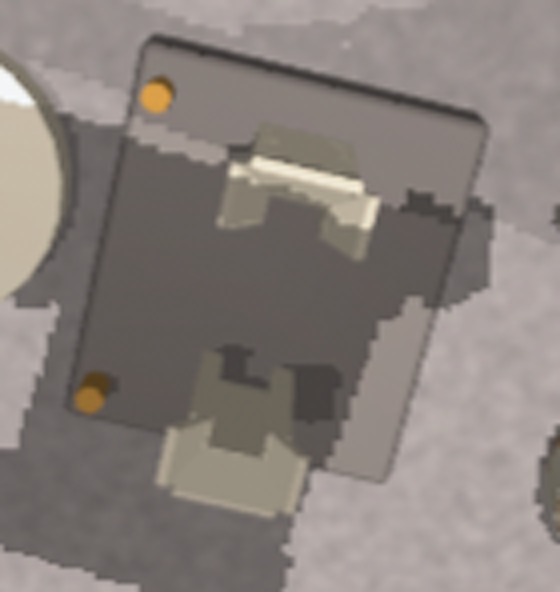

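View pics/w4b.png

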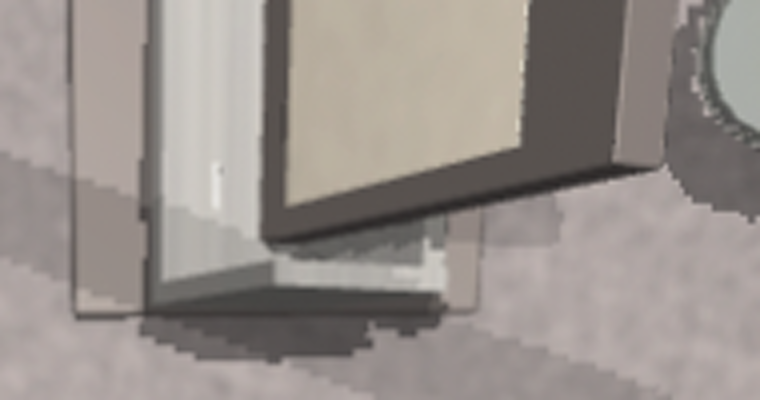

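Run:
```python
from h import *
a,b,c,t=par("w3"),par("w4"),par("w2"),par("top0")
f=lambda ox,oy,x,y:(ox+x/4-.375,oy+y/4-.375)
A=[f(190,148,490,579),f(190,148,535,573),f(190,148,262,385)]
B=[f(230,0,613,163),f(230,0,662,165),f(230,0,263,240)]
print("end: front-top-, back-top-, front-bot-\n",tri(a,A,b,B).round(1))
# rack foot corners at z=0 from w4: 
print("foot",onz(b,[f(230,0,76,316),f(230,0,480,313)],5).round(1),onz(a,[f(190,0,68,0),f(190,148,108,400)],5).round(1))
print("foot w2",onz(c,[(208,41),(224,317)],5).round(1))
# stand base corners z=20
S=onz(b,[f(180,140,150,40),f(180,140,487,125),f(180,140,385,482),f(180,140,68,410)],20);print("stand",S.round(1), S.mean(0), np.linalg.norm(np.diff(S,axis=0),axis=1))
# post tops
P=onz(b,[f(180,140,252,160),f(180,140,365,190),f(180,140,235,165),f(180,140,380,198),f(180,140,170,428),f(180,140,308,462),f(180,140,160,488),f(180,140,272,517)],77);print("posts",P.round(1))
```

```text
end: front-top-, back-top-, front-bot-
 [[5.770e+02 7.900e+00 1.284e+02 0.000e+00]
 [5.869e+02 8.200e+00 1.261e+02 5.000e-01]
 [5.278e+02 6.600e+00 2.810e+01 2.000e-01]]
foot [[480.9 -10.7   5. ]
 [589.8  -7.5   5. ]] [[473.2 264.4   5. ]
 [480.5  -9.9   5. ]]
foot w2 [[472.1 323.7   5. ]
 [486.9 -11.2   5. ]]
stand [[ 448.   -86.1   20. ]
 [ 541.4 -107.7   20. ]
 [ 517.2 -217.4   20. ]
 [ 422.7 -196.1   20. ]] [ 482.31848409 -151.8188022    20.        ] [ 95.92495663 112.34552716  96.92575546]
posts [[ 478.4 -105.9   77. ]
 [ 505.1 -112.6   77. ]
 [ 474.4 -107.2   77. ]
 [ 508.7 -114.4   77. ]
 [ 458.7 -174.7   77. ]
 [ 493.2 -183.2   77. ]
 [ 456.1 -191.2   77. ]
 [ 484.4 -198.7   77. ]]
```

>>> servo_tool([
  {"x": 0, "y": 0.3, "z": 0.3, "spin": 0, "grip": 1},
  {"x": 0, "y": 0.6, "z": 0.6, "spin": 0, "grip": 1},
  {"x": 0, "y": 0.9, "z": 0.9, "spin": 0, "grip": 1},
  {"x": 0, "y": 1, "z": 0.9, "spin": 0, "grip": 1},
  {"x": 0, "y": 1, "z": 0.9, "spin": 0, "grip": 1},
  {"x": 0, "y": 1, "z": 0.9, "spin": 0, "grip": 1},
])

```text
time_s: 4.55
position: [578.0, -0.4, 404.0]
eef_rot: [-2.599, 1.569, -2.575]
wrist_force: [-0.3, 0.5, -0.3]
gripper_width: 1.001
```

>>> servo_tool([
  {"x": 0.2, "y": 0.4, "z": 0, "spin": 0, "grip": 1},
  {"x": 0.4, "y": 0.4, "z": 0, "spin": 0, "grip": 1},
  {"x": 0.4, "y": 0.4, "z": 0, "spin": 0, "grip": 1},
  {"x": 0.4, "y": 0.4, "z": 0, "spin": 0, "grip": 1},
])

```text
time_s: 4.95
position: [576.6, 38.6, 364.4]
eef_rot: [-2.542, 1.569, -2.519]
wrist_force: [-0.1, -1.1, 0.3]
gripper_width: 1.0
```

Run:
```python
from h import *
o=observe(); print(o["time_s"],o["position"],o["joint_positions"].round(2));print(Ro.from_euler("xyz",o["eef_rot"]).as_matrix().round(4))
```

```text
4.95 [576.56562532  38.64269469 364.41668419] [-0.02  0.09  1.6  -0.    1.45 -0.04]
[[-0.0018 -0.0228  0.9997]
 [-0.0013  0.9997  0.0228]
 [-1.     -0.0012 -0.0018]]
```

>>> servo_tool([
  {"x": 0.25, "y": 0.02, "z": 0.04, "spin": 0, "grip": 1},
  {"x": 0.5, "y": 0.02, "z": 0.04, "spin": 0, "grip": 1},
  {"x": 0.7, "y": 0.02, "z": 0.04, "spin": 0, "grip": 1},
  {"x": 0.85, "y": 0.02, "z": 0.04, "spin": 0, "grip": 1},
  {"x": 0.91, "y": 0.02, "z": 0.04, "spin": 0, "grip": 1},
  {"x": 0.91, "y": 0.02, "z": 0.04, "spin": 0, "grip": 1},
  {"x": 0.91, "y": 0.02, "z": 0.04, "spin": 0, "grip": 1},
])

```text
time_s: 5.65
position: [580.9, 40.4, 274.8]
eef_rot: [-1.569, 1.569, -1.546]
wrist_force: [0.2, -0.4, 0.2]
gripper_width: 0.998
```

Run:
```python
from h import *
o,p,im=snap("wrist","w5"); print(o["time_s"],o["position"],o["wrist_force"])
```

```text
5.65 [580.90279732  40.36037754 274.79564578] [ 0.20973796 -0.3943907   0.162427  ]
```

View pics/w5.png

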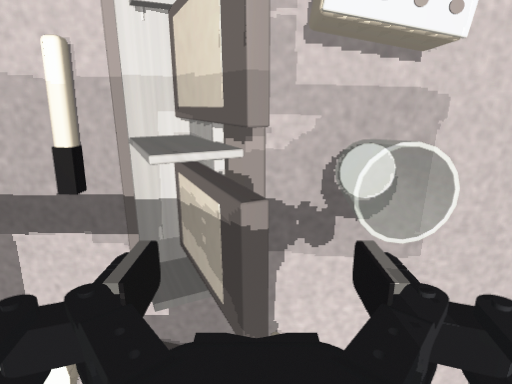

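>>> servo_tool([
  {"x": 0, "y": 0, "z": -0.03, "spin": 0, "grip": 0.7},
  {"x": 0, "y": 0, "z": -0.06, "spin": 0, "grip": 0.45},
  {"x": 0, "y": 0, "z": -0.06, "spin": 0, "grip": 0.4},
  {"x": 0, "y": 0, "z": -0.06, "spin": 0, "grip": 0.4},
  {"x": 0, "y": 0, "z": -0.06, "spin": 0, "grip": 0.4},
], grip_force=20)

```text
time_s: 6.2
position: [575.0, 40.4, 275.0]
eef_rot: [-1.196, 1.569, -1.173]
wrist_force: [-0.6, -0.5, -0.4]
gripper_width: 0.405
```

Run:
```python
from h import *
o,p,im=snap("wrist","w6"); print(o["time_s"],o["position"],o["wrist_force"])
```

```text
6.2 [574.96783669  40.35275079 275.0121423 ] [-0.60136633 -0.51549113 -0.36907265]
```

View pics/w6.png

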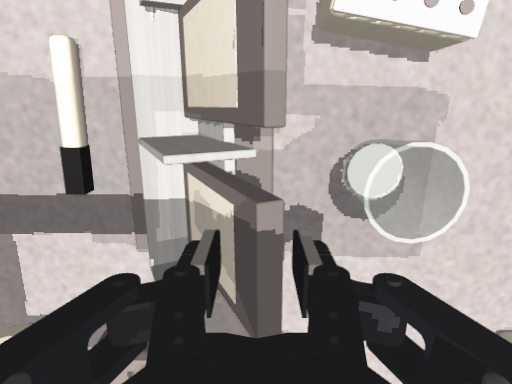

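>>> servo_tool([
  {"x": 0, "y": 0, "z": -0.03, "spin": 0, "grip": 0.38},
  {"x": 0, "y": 0, "z": -0.06, "spin": 0, "grip": 0.37},
  {"x": 0, "y": 0, "z": -0.09, "spin": 0, "grip": 0.36},
  {"x": 0, "y": 0, "z": -0.12, "spin": 0, "grip": 0.35},
  {"x": 0, "y": 0, "z": -0.15, "spin": 0, "grip": 0.34},
  {"x": 0, "y": 0, "z": -0.18, "spin": 0, "grip": 0.34},
  {"x": 0, "y": 0, "z": -0.21, "spin": 0, "grip": 0.34},
  {"x": 0, "y": 0, "z": -0.24, "spin": 0, "grip": 0.33},
  {"x": 0, "y": 0, "z": -0.24, "spin": 0, "grip": 0.33},
])

```text
time_s: 7.15
position: [550.6, 39.8, 274.9]
eef_rot: [-1.455, 1.569, -1.433]
wrist_force: [-0.4, -0.5, 0.5]
gripper_width: 0.329
```

Run:
```python
from h import *
o,p,im=snap("wrist","w7"); print(o["time_s"],o["position"],o["wrist_force"])
```

```text
7.15 [550.61362715  39.80140861 274.89338964] [-0.41086605 -0.48168292  0.51989124]
```

View pics/w7.png

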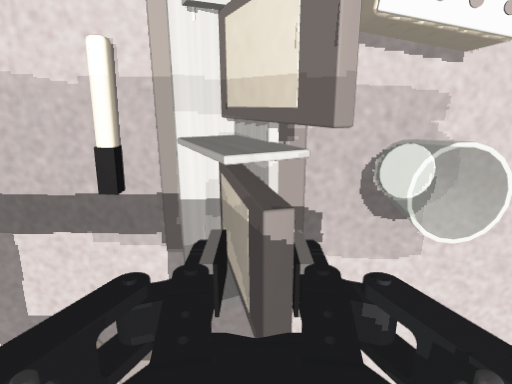

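Working: the plate is tipping upright against the far pad. Continue.

>>> servo_tool([
  {"x": 0, "y": 0.01, "z": -0.03, "spin": 0, "grip": 0.31},
  {"x": 0, "y": 0.01, "z": -0.06, "spin": 0, "grip": 0.28},
  {"x": 0, "y": 0.01, "z": -0.09, "spin": 0, "grip": 0.26},
  {"x": 0, "y": 0.01, "z": -0.12, "spin": 0, "grip": 0.24},
  {"x": 0, "y": 0.01, "z": -0.15, "spin": 0, "grip": 0.22},
  {"x": 0, "y": 0.01, "z": -0.17, "spin": 0, "grip": 0.2},
  {"x": 0, "y": 0.01, "z": -0.17, "spin": 0, "grip": 0.18},
  {"x": 0, "y": 0.01, "z": -0.17, "spin": 0, "grip": 0.16},
])

```text
time_s: 8.0
position: [533.8, 40.4, 275.0]
eef_rot: [-1.177, 1.569, -1.154]
wrist_force: [0.2, -0.1, 0.2]
gripper_width: 0.157
```

>>> servo_tool([
  {"x": 0, "y": 0, "z": 0, "spin": 0, "grip": 0.12},
  {"x": 0, "y": 0, "z": 0, "spin": 0, "grip": 0.06},
  {"x": 0, "y": 0, "z": 0, "spin": 0, "grip": 0},
  {"x": 0, "y": 0, "z": 0, "spin": 0, "grip": 0},
  {"x": 0, "y": 0, "z": 0, "spin": 0, "grip": 0},
  {"x": 0, "y": 0, "z": 0, "spin": 0, "grip": 0},
])

```text
time_s: 8.6
position: [533.5, 40.4, 274.9]
eef_rot: [-1.946, 1.569, -1.923]
wrist_force: [-4.9, -0.2, 4.0]
gripper_width: 0.134
```

Run:
```python
from h import *
o,p,im=snap("wrist","w8"); print(o["time_s"],o["position"],o["wrist_force"],o["gripper_width"],observe()["gripper_width"])
```

```text
8.6 [533.53098479  40.4017617  274.89733071] [-4.90386393 -0.19418235  3.99032712] 0.1335129386522667 0.13756877105833284
```

View pics/w8.png

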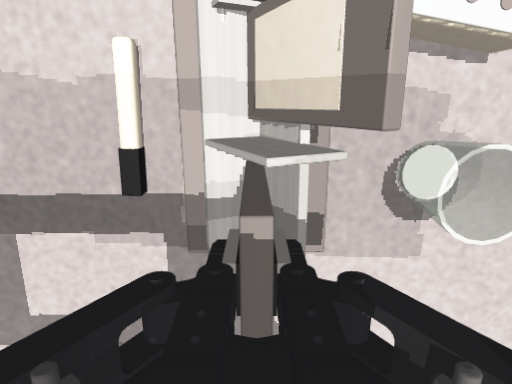

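>>> servo_tool([
  {"x": -0.01, "y": 0, "z": -0.01, "spin": 0, "grip": 0},
  {"x": -0.03, "y": 0, "z": -0.03, "spin": 0, "grip": 0},
  {"x": -0.04, "y": 0, "z": -0.03, "spin": 0, "grip": 0},
  {"x": -0.04, "y": 0, "z": -0.03, "spin": 0, "grip": 0},
  {"x": -0.04, "y": 0, "z": -0.03, "spin": 0, "grip": 0},
  {"x": -0.04, "y": 0, "z": -0.03, "spin": 0, "grip": 0},
])

```text
time_s: 9.25
position: [530.6, 40.3, 278.9]
eef_rot: [-1.819, 1.569, -1.796]
wrist_force: [0.2, 0.0, -0.9]
gripper_width: 0.136
```

Run:
```python
from h import *
o,p,im=snap("wrist","w9"); print(o["time_s"],o["position"],o["wrist_force"],o["gripper_width"],observe()["gripper_width"])
```

```text
9.25 [530.60349096  40.33462318 278.896905  ] [ 0.18225058  0.01674377 -0.91191355] 0.13622491792314595 0.1379174983409955
```

View pics/w9.png

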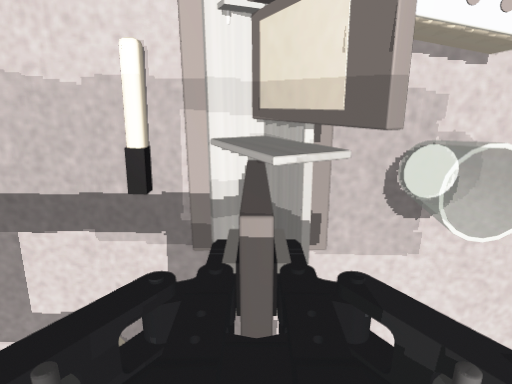

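>>> servo_tool([
  {"x": 0.02, "y": 0, "z": 0.02, "spin": 0, "grip": 0},
  {"x": 0.035, "y": 0, "z": 0.03, "spin": 0, "grip": 0},
  {"x": 0.04, "y": 0, "z": 0.03, "spin": 0, "grip": 0.14},
  {"x": 0.04, "y": 0, "z": 0.03, "spin": 0, "grip": 0.18},
  {"x": 0.04, "y": 0, "z": 0.06, "spin": 0, "grip": 0.22},
  {"x": 0.04, "y": 0, "z": 0.09, "spin": 0, "grip": 0.25},
  {"x": 0.04, "y": 0, "z": 0.12, "spin": 0, "grip": 0.27},
  {"x": 0.04, "y": 0, "z": 0.15, "spin": 0, "grip": 0.3},
  {"x": 0.04, "y": 0, "z": 0.18, "spin": 0, "grip": 0.33},
  {"x": 0.04, "y": 0, "z": 0.21, "spin": 0, "grip": 0.34},
  {"x": 0.04, "y": 0, "z": 0.21, "spin": 0, "grip": 0.34},
])

```text
time_s: 10.4
position: [551.9, 40.8, 274.9]
eef_rot: [-1.766, 1.569, -1.743]
wrist_force: [-0.5, 0.4, 0.5]
gripper_width: 0.346
```

Run:
```python
from h import *
o,p,im=snap("wrist","w10"); print(o["time_s"],o["position"],o["wrist_force"],o["gripper_width"])
```

```text
10.4 [551.92105924  40.80466331 274.88282938] [-0.46851489  0.41165065  0.45923968] 0.34566639352030903
```

View pics/w10.png

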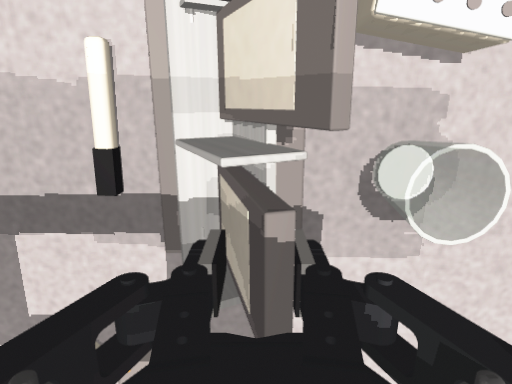

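Same as on the way in, reversed. Let it down to the back plate and clear.

>>> servo_tool([
  {"x": 0, "y": 0, "z": 0.03, "spin": 0, "grip": 0.35},
  {"x": 0, "y": 0, "z": 0.06, "spin": 0, "grip": 0.36},
  {"x": 0, "y": 0, "z": 0.09, "spin": 0, "grip": 0.37},
  {"x": 0, "y": 0, "z": 0.12, "spin": 0, "grip": 0.38},
  {"x": 0, "y": 0, "z": 0.15, "spin": 0, "grip": 0.39},
  {"x": 0, "y": 0, "z": 0.18, "spin": 0, "grip": 0.4},
  {"x": 0, "y": 0, "z": 0.21, "spin": 0, "grip": 0.41},
  {"x": 0, "y": 0, "z": 0.24, "spin": 0, "grip": 0.44},
  {"x": 0, "y": 0, "z": 0.28, "spin": 0, "grip": 0.6},
  {"x": 0, "y": 0, "z": 0.28, "spin": 0, "grip": 0.9},
  {"x": 0, "y": 0, "z": 0.28, "spin": 0, "grip": 1},
])

```text
time_s: 11.55
position: [579.8, 41.5, 274.8]
eef_rot: [-2.005, 1.569, -1.983]
wrist_force: [0.8, -1.0, -0.2]
gripper_width: 0.912
```

Run:
```python
from h import *
o,p,im=snap("wrist","w11"); print(o["time_s"],o["position"],o["wrist_force"],o["gripper_width"])
```

```text
11.55 [579.80132363  41.45076971 274.75931471] [ 0.8239244  -0.97169271 -0.17936595] 0.9122664368284767
```

View pics/w11.png

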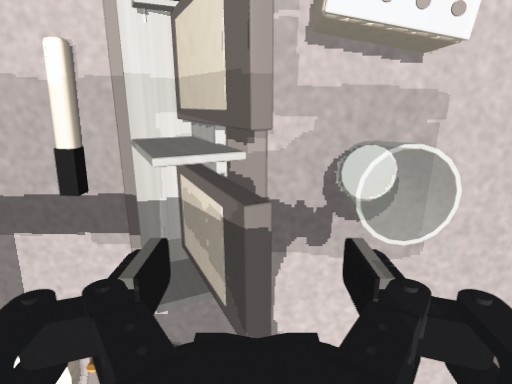

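Run:
```python
from h import *
a=par("w3");c=par("w2")
f=lambda ox,oy,x,y:(ox+x/4-.375,oy+y/4-.375)
print(onz(a,[f(190,0,538,12),f(190,0,525,400),f(190,0,532,425),f(190,148,523,165),f(190,148,500,295),f(190,148,490,579)],129).round(1))
im=cv2.imread("pics/w2.png")[30:230,220:345]
cv2.imwrite("pics/w2z.png",cv2.resize(im,None,fx=3,fy=3,interpolation=cv2.INTER_CUBIC))
```

```text
[[570.3 230.  129. ]
 [572.7 166.8 129. ]
 [574.3 162.4 129. ]
 [577.2  99.8 129. ]
 [574.6  72.8 129. ]
 [576.9   8.3 129. ]]
```

View pics/w2z.png

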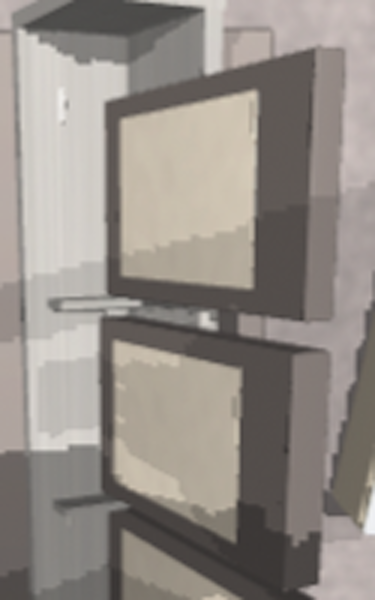

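>>> servo_tool([
  {"x": -0.3, "y": 0, "z": 0, "spin": 0, "grip": 1},
  {"x": -0.6, "y": 0, "z": 0, "spin": 0, "grip": 1},
  {"x": -0.6, "y": 0.3, "z": 0, "spin": 0, "grip": 1},
  {"x": -0.6, "y": 0.6, "z": 0, "spin": 0, "grip": 1},
  {"x": -0.6, "y": 0.8, "z": 0, "spin": 0, "grip": 1},
  {"x": -0.6, "y": 0.8, "z": 0, "spin": 0, "grip": 1},
])

```text
time_s: 12.2
position: [577.5, 123.8, 334.7]
eef_rot: [-2.383, 1.57, -2.358]
wrist_force: [-0.2, -0.3, -0.5]
gripper_width: 1.001
```

>>> servo_tool([
  {"x": 0, "y": 0.3, "z": 0, "spin": 0, "grip": 1},
  {"x": 0, "y": 0.6, "z": 0, "spin": 0, "grip": 1},
  {"x": 0, "y": 0.77, "z": 0, "spin": 0, "grip": 1},
  {"x": 0, "y": 0.77, "z": 0, "spin": 0, "grip": 1},
  {"x": 0, "y": 0.77, "z": 0, "spin": 0, "grip": 1},
])

```text
time_s: 12.7
position: [575.6, 200.2, 334.5]
eef_rot: [-2.14, 1.569, -2.114]
wrist_force: [0.6, -0.4, -0.5]
gripper_width: 1.001
```

>>> servo_tool([
  {"x": 0.2, "y": -0.015, "z": 0, "spin": 0, "grip": 1},
  {"x": 0.4, "y": -0.015, "z": 0, "spin": 0, "grip": 1},
  {"x": 0.55, "y": -0.015, "z": 0, "spin": 0, "grip": 1},
  {"x": 0.6, "y": -0.015, "z": 0, "spin": 0, "grip": 1},
  {"x": 0.6, "y": -0.015, "z": 0, "spin": 0, "grip": 1},
  {"x": 0.6, "y": -0.015, "z": 0, "spin": 0, "grip": 0.8},
  {"x": 0.6, "y": -0.015, "z": -0.03, "spin": 0, "grip": 0.6},
  {"x": 0.6, "y": -0.015, "z": -0.06, "spin": 0, "grip": 0.42},
  {"x": 0.6, "y": -0.015, "z": -0.06, "spin": 0, "grip": 0.4},
  {"x": 0.6, "y": -0.015, "z": -0.06, "spin": 0, "grip": 0.4},
])

```text
time_s: 13.7
position: [569.5, 198.6, 274.9]
eef_rot: [-1.853, 1.569, -1.827]
wrist_force: [0.0, -0.4, 0.4]
gripper_width: 0.396
```

Run:
```python
from h import *
o,p,im=snap("wrist","w12"); print(o["time_s"],o["position"],o["wrist_force"],o["gripper_width"])
```

```text
13.7 [569.54255643 198.59841614 274.87756471] [ 0.03533198 -0.43504848  0.3697546 ] 0.39615479976731943
```

View pics/w12.png

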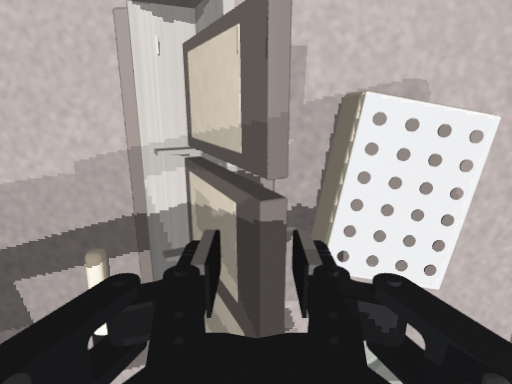

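Straddling bay-2's plate as before. Tip it up the same way.

>>> servo_tool([
  {"x": 0, "y": 0, "z": -0.03, "spin": 0, "grip": 0.38},
  {"x": 0, "y": 0, "z": -0.06, "spin": 0, "grip": 0.37},
  {"x": 0, "y": 0, "z": -0.09, "spin": 0, "grip": 0.36},
  {"x": 0, "y": 0, "z": -0.12, "spin": 0, "grip": 0.35},
  {"x": 0, "y": 0, "z": -0.15, "spin": 0, "grip": 0.34},
  {"x": 0, "y": 0, "z": -0.18, "spin": 0, "grip": 0.34},
  {"x": 0, "y": 0, "z": -0.21, "spin": 0, "grip": 0.34},
  {"x": 0, "y": 0, "z": -0.24, "spin": 0, "grip": 0.33},
  {"x": 0, "y": 0, "z": -0.27, "spin": 0, "grip": 0.31},
  {"x": 0, "y": 0, "z": -0.3, "spin": 0, "grip": 0.28},
  {"x": 0, "y": 0, "z": -0.33, "spin": 0, "grip": 0.26},
  {"x": 0, "y": 0, "z": -0.36, "spin": 0, "grip": 0.24},
])

```text
time_s: 14.95
position: [533.3, 197.6, 274.8]
eef_rot: [-1.93, 1.569, -1.904]
wrist_force: [0.2, -0.1, 0.6]
gripper_width: 0.24
```

>>> servo_tool([
  {"x": 0, "y": 0, "z": -0.03, "spin": 0, "grip": 0.22},
  {"x": 0, "y": 0, "z": -0.06, "spin": 0, "grip": 0.2},
  {"x": 0, "y": 0, "z": -0.08, "spin": 0, "grip": 0.18},
  {"x": 0, "y": 0, "z": -0.08, "spin": 0, "grip": 0.15},
  {"x": 0, "y": 0, "z": -0.08, "spin": 0, "grip": 0.1},
  {"x": 0, "y": 0, "z": -0.08, "spin": 0, "grip": 0},
  {"x": 0, "y": 0, "z": -0.08, "spin": 0, "grip": 0},
  {"x": 0, "y": 0, "z": -0.08, "spin": 0, "grip": 0},
])

```text
time_s: 15.75
position: [525.6, 197.4, 275.0]
eef_rot: [-1.474, 1.57, -1.448]
wrist_force: [2.1, 0.8, 0.8]
gripper_width: 0.139
```

Run:
```python
from h import *
o,p,im=snap("wrist","w13"); print(o["time_s"],o["position"],o["wrist_force"],o["gripper_width"],observe()["gripper_width"])
```

```text
15.75 [525.58804231 197.44049515 275.01315172] [2.11733622 0.76700944 0.76387595] 0.1393860711071038 0.1400846447842728
```

View pics/w13.png

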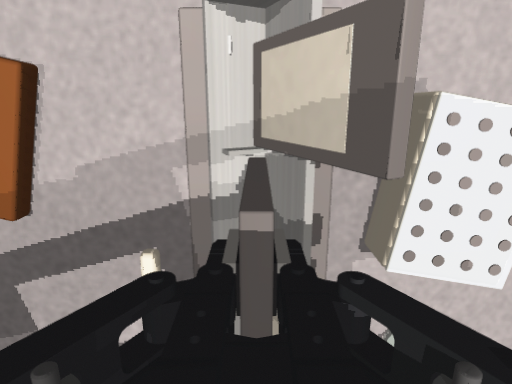

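>>> servo_tool([
  {"x": 0, "y": 0, "z": 0, "spin": 0, "grip": 0},
  {"x": -0.05, "y": 0, "z": 0, "spin": 0, "grip": 0},
  {"x": -0.15, "y": 0, "z": 0, "spin": 0, "grip": 0},
  {"x": -0.35, "y": 0, "z": 0, "spin": 0, "grip": 0},
  {"x": -0.55, "y": 0, "z": 0, "spin": 0, "grip": 0},
  {"x": -0.8, "y": 0, "z": 0, "spin": 0, "grip": 0},
  {"x": -1, "y": 0, "z": 0, "spin": 0, "grip": 0},
  {"x": -1, "y": 0, "z": 0, "spin": 0, "grip": 0},
], grip_force=45)

```text
time_s: 16.6
position: [526.4, 197.8, 379.3]
eef_rot: [0.057, 1.565, 0.083]
wrist_force: [0.0, 0.5, -1.0]
gripper_width: 0.133
```

>>> servo_tool([
  {"x": -0.1, "y": 0, "z": 0, "spin": 0, "grip": 0},
  {"x": -0.2, "y": -0.2, "z": 0, "spin": 0, "grip": 0},
  {"x": -0.25, "y": -0.4, "z": 0, "spin": 0.02, "grip": 0},
  {"x": -0.25, "y": -0.7, "z": -0.1, "spin": 0.04, "grip": 0},
  {"x": -0.25, "y": -1, "z": -0.2, "spin": 0.06, "grip": 0},
  {"x": -0.25, "y": -1, "z": -0.2, "spin": 0.08, "grip": 0},
  {"x": -0.25, "y": -1, "z": -0.2, "spin": 0.08, "grip": 0},
])

```text
time_s: 17.3
position: [508.5, 96.5, 403.6]
eef_rot: [0.327, 1.566, 0.1]
wrist_force: [-0.8, 1.0, -0.6]
gripper_width: 0.131
```

Run:
```python
from h import *
o,p,im=snap("wrist","w14"); print(o["time_s"],o["position"],o["wrist_force"],o["gripper_width"]);print(Ro.from_euler("xyz",o["eef_rot"]).as_matrix().round(3))
```

```text
17.3 [508.50966663  96.54851818 403.6152972 ] [-0.8172967   1.00978922 -0.64277391] 0.13127152681912838
[[ 0.005  0.226  0.974]
 [ 0.     0.974 -0.226]
 [-1.     0.002  0.005]]
```

View pics/w14.png

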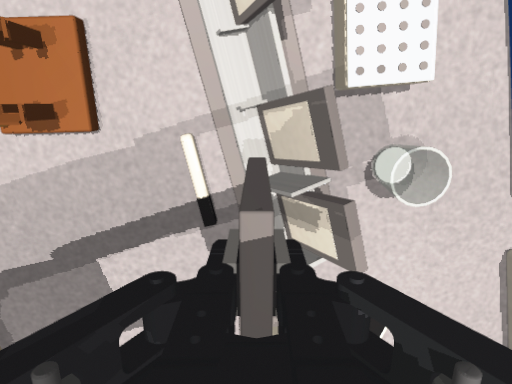

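>>> servo_tool([
  {"x": 0, "y": -0.35, "z": 0.03, "spin": 0, "grip": 0},
  {"x": 0, "y": -0.7, "z": 0.06, "spin": 0, "grip": 0},
  {"x": 0, "y": -1, "z": 0.1, "spin": 0, "grip": 0},
  {"x": 0, "y": -1, "z": 0.1, "spin": 0, "grip": 0},
])

```text
time_s: 17.75
position: [496.0, -4.7, 403.2]
eef_rot: [0.115, 1.567, -0.11]
wrist_force: [0.7, -0.3, -1.4]
gripper_width: 0.135
```

>>> servo_tool([
  {"x": 0, "y": -0.35, "z": 0.03, "spin": 0, "grip": 0},
  {"x": 0, "y": -0.7, "z": 0.06, "spin": 0, "grip": 0},
  {"x": 0, "y": -1, "z": 0.12, "spin": 0, "grip": 0},
  {"x": 0, "y": -1, "z": 0.12, "spin": 0, "grip": 0},
])

```text
time_s: 18.15
position: [485.5, -106.7, 402.9]
eef_rot: [-0.102, 1.567, -0.327]
wrist_force: [-0.3, 0.6, -1.1]
gripper_width: 0.133
```

>>> servo_tool([
  {"x": 0, "y": -0.35, "z": 0.03, "spin": 0, "grip": 0},
  {"x": 0, "y": -0.7, "z": 0.06, "spin": 0, "grip": 0},
  {"x": 0, "y": -0.9, "z": 0.1, "spin": 0, "grip": 0},
  {"x": 0, "y": -0.9, "z": 0.1, "spin": 0, "grip": 0},
  {"x": 0, "y": -0.9, "z": 0.1, "spin": 0, "grip": 0},
])

```text
time_s: 18.65
position: [475.5, -195.8, 402.6]
eef_rot: [0.214, 1.568, -0.01]
wrist_force: [0.4, -0.6, -1.0]
gripper_width: 0.135
```

Run:
```python
from h import *
o,p,im=snap("wrist","w15"); print(o["time_s"],o["position"],o["wrist_force"],o["gripper_width"]);print(Ro.from_euler("xyz",o["eef_rot"]).as_matrix().round(3))
```

```text
18.65 [ 475.53701396 -195.77276635  402.62804101] [ 0.39602803 -0.57643256 -1.04735783] 0.1350699514563215
[[ 0.003  0.223  0.975]
 [-0.     0.975 -0.223]
 [-1.     0.001  0.003]]
```

View pics/w15.png

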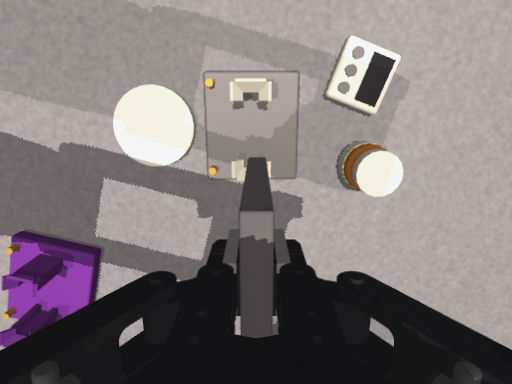

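Run:
```python
from h import *
im=cv2.imread("pics/w15.png")[60:190,195:310]
cv2.imwrite("pics/w15z.png",cv2.resize(im,None,fx=4.5,fy=4.5,interpolation=cv2.INTER_CUBIC))
```

```text
(no output)
```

View pics/w15z.png

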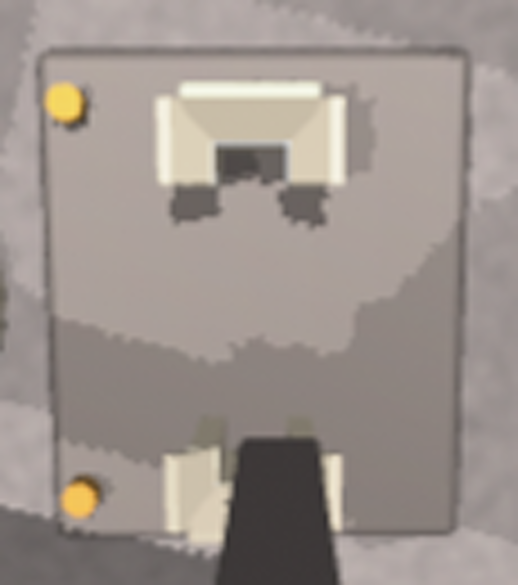

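Run:
```python
from h import *
p=par("w15")
f=lambda x,y:(195+x/4.5-.39,60+y/4.5-.39)
th=np.deg2rad(-13.0);X=np.array([np.cos(th),np.sin(th)]);Y=np.array([-np.sin(th),np.cos(th)])
def sh(n,pts,z):
    q=onz(p,[f(*k) for k in pts],z)[:,:2]; s=np.c_[q@X,q@Y]; print(n,q.round(1).tolist(),"own:",s.round(1).tolist()); return q
B=sh("base",[(40,50),(468,50),(455,533),(58,533)],20); print(B.mean(0))
sh("post+ mouth",[(157,140),(346,140)],77)
sh("post+ slot",[(215,145),(289,145)],65)
sh("post- mouth",[(164,495),(342,495)],77)
sh("post+ outer y",[(250,82)],77)
sh("post- outer y",[(200,540)],77)
c=np.array([482.3,-151.8]); print("w4 centre own",c@X,c@Y)
o=observe(); t=o["position"][:2]+np.array([.003,0])*220; print("tcp own",t@X,t@Y)
# where would held plate top edge lie: near top corner
for n,k,z in(("platetop y+ edge corners",[(241,212),(274,212),(243,333),(272,333)],None),):
    print(proj(p,[[t[0],t[1],276]]))
    for zz in (270,275): 
        q=onz(p,k,zz)[:,:2]; print(zz,np.c_[q@X,q@Y].round(1).tolist())
```

```text
base [[446.9, -86.7], [541.9, -108.4], [517.4, -218.3], [421.6, -196.4]] own: [[454.9, 16.0], [552.4, 16.3], [553.3, -96.4], [455.0, -96.6]]
[ 481.94583661 -152.4746849 ]
post+ mouth [[471.7, -114.8], [507.4, -123.0]] own: [[485.5, -5.8], [522.0, -5.7]]
post+ slot [[482.1, -117.7], [496.6, -121.0]] own: [[496.2, -6.3], [511.1, -6.2]]
post- mouth [[456.2, -183.0], [491.9, -191.1]] own: [[485.6, -75.7], [522.3, -75.6]]
post+ outer y [[491.7, -108.5]] own: [[503.5, 4.9]]
post- outer y [[461.1, -193.8]] own: [[492.9, -85.1]]
w4 centre own 504.0862522953177 -39.41548232435263
tcp own 507.9626823808426 -83.31022277823588
[[255.9442996  306.29044075]]
270 [[503.0, -51.7], [513.9, -51.7], [503.2, -98.8], [514.0, -98.8]]
275 [[503.2, -50.0], [513.6, -50.0], [503.5, -94.8], [513.6, -94.8]]
```

>>> servo_tool([
  {"x": 0, "y": 0.2, "z": -0.02, "spin": 0, "grip": 0},
  {"x": 0, "y": 0.4, "z": -0.045, "spin": 0, "grip": 0},
  {"x": 0, "y": 0.425, "z": -0.045, "spin": 0, "grip": 0},
  {"x": 0, "y": 0.425, "z": -0.045, "spin": 0, "grip": 0},
  {"x": 0, "y": 0.425, "z": -0.045, "spin": 0, "grip": 0},
])

```text
time_s: 19.2
position: [480.7, -152.7, 402.8]
eef_rot: [0.083, 1.567, -0.139]
wrist_force: [0.4, 0.2, -1.5]
gripper_width: 0.136
```

```bash
cat > st.py <<'E'
from h import *
o=observe();R=Ro.from_euler("xyz",o["eef_rot"]).as_matrix()
th=np.deg2rad(-13.0);X=np.array([np.cos(th),np.sin(th)]);Y=np.array([-np.sin(th),np.cos(th)])
t=o["position"][:2]; print(o["time_s"],o["position"].round(1),"own",(t@X).round(2),(t@Y).round(2),o["wrist_force"].round(1),o["gripper_width"],R[:,0].round(4),np.degrees(np.arctan2(R[1,2],R[0,2])))
E
python3 st.py
```

```text
19.2 [ 480.7 -152.7  402.8] own 502.74 -40.63 [ 0.4  0.2 -1.5] 0.13570832163300597 [ 3.4e-03 -5.0e-04 -1.0e+00] -12.757915172598645
```

>>> servo_tool([
  {"x": 0.25, "y": 0, "z": 0, "spin": 0, "grip": 0},
  {"x": 0.5, "y": 0, "z": 0, "spin": 0, "grip": 0},
  {"x": 0.65, "y": 0, "z": 0, "spin": 0, "grip": 0},
  {"x": 0.68, "y": 0, "z": 0, "spin": 0, "grip": 0},
  {"x": 0.68, "y": 0, "z": 0, "spin": 0, "grip": 0},
  {"x": 0.68, "y": 0, "z": 0, "spin": 0, "grip": 0},
])

```text
time_s: 19.8
position: [481.4, -153.1, 336.1]
eef_rot: [-0.013, 1.566, -0.236]
wrist_force: [0.1, -0.6, -0.6]
gripper_width: 0.132
```

```bash
python3 st.py
python3 - <<'E'
from h import *
o,p,im=snap("wrist","w16")
o,p,im=snap("side","s16"); cv2.imwrite("pics/s16z.png",cv2.resize(im[120:280,200:360],None,fx=3.7,fy=3.7,interpolation=cv2.INTER_CUBIC))
E
```

```text
19.8 [ 481.4 -153.1  336.1] own 503.46 -40.85 [ 0.1 -0.6 -0.6] 0.13153049006891177 [ 0.005  -0.0012 -1.    ] -12.773272983760776
```

View pics/w16.png

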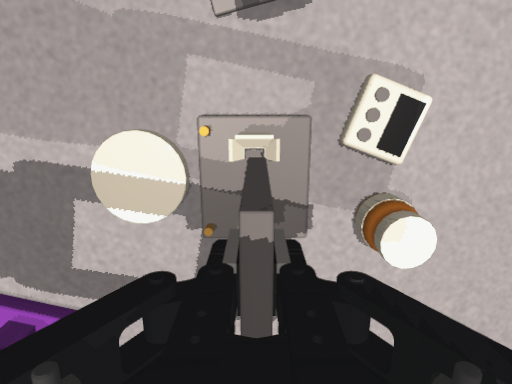

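View pics/s16z.png

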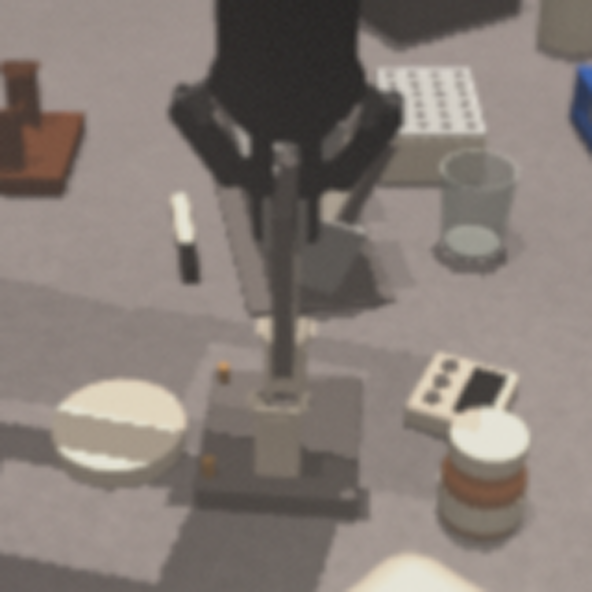

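Run:
```python
from h import *
im=cv2.imread("pics/w16.png")[105:245,185:325]
cv2.imwrite("pics/w16z.png",cv2.resize(im,None,fx=5,fy=5,interpolation=cv2.INTER_CUBIC))
```

```text
(no output)
```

View pics/w16z.png

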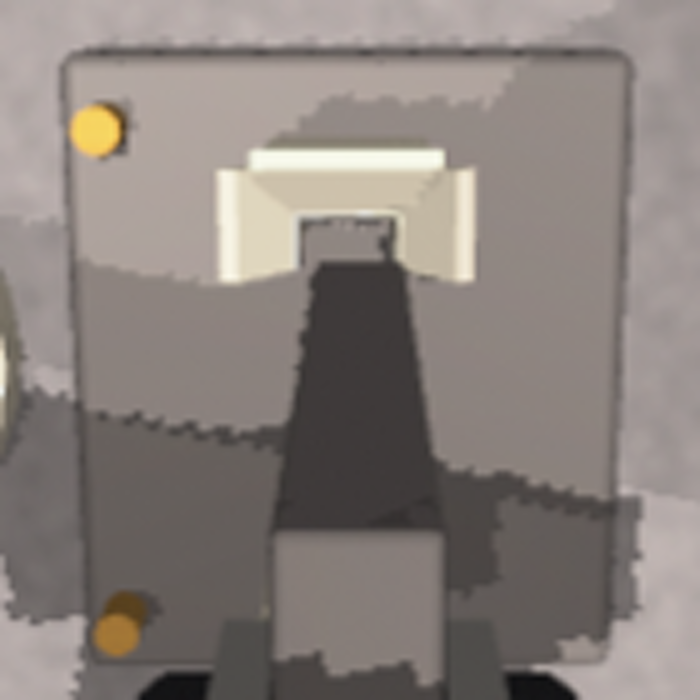

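>>> servo_tool([
  {"x": 0, "y": 0.005, "z": -0.018, "spin": 0.002, "grip": 0},
  {"x": 0, "y": 0.005, "z": -0.018, "spin": 0.002, "grip": 0},
  {"x": 0.05, "y": 0.005, "z": -0.018, "spin": 0.002, "grip": 0},
  {"x": 0.05, "y": 0.005, "z": -0.018, "spin": 0.002, "grip": 0},
])

```text
time_s: 20.3
position: [479.5, -152.0, 330.5]
eef_rot: [0.006, 1.566, -0.223]
wrist_force: [-0.8, -0.5, -1.1]
gripper_width: 0.13
```

```bash
python3 st.py
python3 - <<'E'
from h import *
o,p,im=snap("wrist","w17")
cv2.imwrite("pics/w17z.png",cv2.resize(im[105:245,185:325],None,fx=5,fy=5,interpolation=cv2.INTER_CUBIC))
E
```

```text
20.3 [ 479.5 -152.   330.5] own 501.45 -40.23 [-0.8 -0.5 -1.1] 0.12951916682831263 [ 0.0046 -0.001  -1.    ] -13.11972423398567
```

View pics/w17z.png

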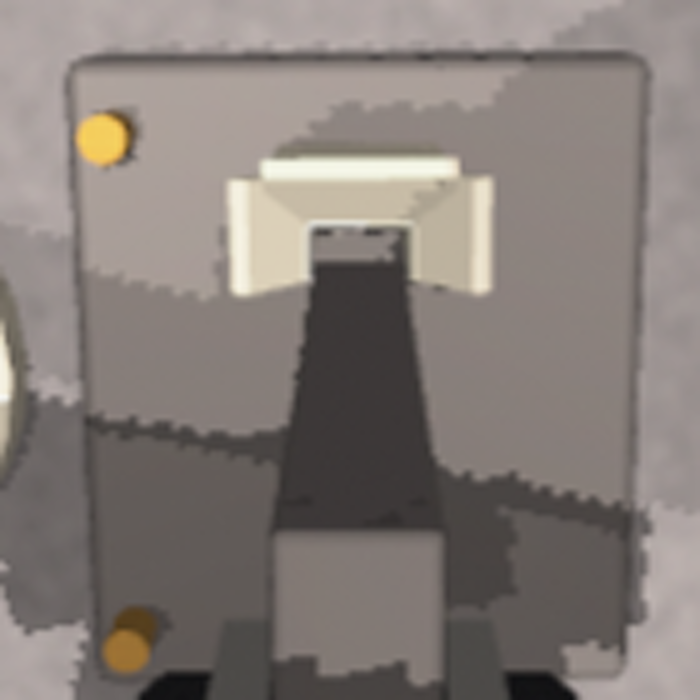

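>>> servo_tool([
  {"x": 0.06, "y": 0, "z": 0, "spin": 0, "grip": 0},
  {"x": 0.12, "y": 0, "z": 0, "spin": 0, "grip": 0},
  {"x": 0.18, "y": 0, "z": 0, "spin": 0, "grip": 0},
  {"x": 0.24, "y": 0, "z": 0, "spin": 0, "grip": 0},
  {"x": 0.3, "y": 0, "z": -0.002, "spin": 0, "grip": 0},
  {"x": 0.3, "y": 0, "z": -0.002, "spin": 0, "grip": 0},
])

```text
time_s: 20.95
position: [479.1, -151.8, 299.3]
eef_rot: [0.143, 1.568, -0.086]
wrist_force: [0.1, 0.4, -1.1]
gripper_width: 0.132
```

```bash
python3 st.py
python3 - <<'E'
from h import *
o,p,im=snap("wrist","w18")
cv2.imwrite("pics/w18z.png",cv2.resize(im[105:245,185:325],None,fx=5,fy=5,interpolation=cv2.INTER_CUBIC))
E
```

```text
20.95 [ 479.1 -151.8  299.3] own 501.0 -40.16 [ 0.1  0.4 -1.1] 0.13240258146001208 [ 2.9e-03 -2.0e-04 -1.0e+00] -13.122055010631119
```

View pics/w18z.png

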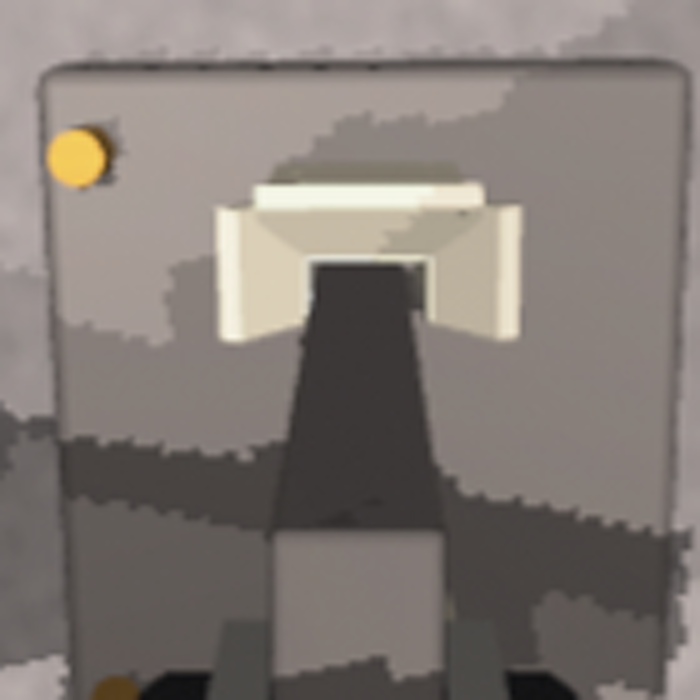

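Run:
```python
from h import *
p=par("w18")
f=lambda x,y:(185+x/5-.4,105+y/5-.4)
th=np.deg2rad(-13.0);X=np.array([np.cos(th),np.sin(th)]);Y=np.array([-np.sin(th),np.cos(th)])
for n,k,z in(("plate bot",(360,263),52),("plate top",(360,530),167),("slot end",(369,260),65),("slot end",(369,260),60),("mouth",(217,270),77),("mouth",(521,270),77)):
    q=onz(p,[f(*k)],z)[0,:2]; print(n,(q@X).round(1),(q@Y).round(1))
```

```text
plate bot 502.5 -8.0
plate top 501.8 -7.5
slot end 503.5 -5.6
slot end 503.6 -6.4
mouth 485.3 -4.9
mouth 521.5 -5.0
```

>>> servo_tool([
  {"x": 0, "y": -0.005, "z": 0.012, "spin": 0, "grip": 0},
  {"x": 0.05, "y": -0.005, "z": 0.012, "spin": 0, "grip": 0},
  {"x": 0.1, "y": -0.005, "z": 0.012, "spin": 0, "grip": 0},
  {"x": 0.15, "y": -0.005, "z": 0.012, "spin": 0, "grip": 0},
  {"x": 0.2, "y": -0.005, "z": 0.012, "spin": 0, "grip": 0},
  {"x": 0.23, "y": -0.005, "z": 0.012, "spin": 0, "grip": 0},
  {"x": 0.23, "y": -0.005, "z": 0.012, "spin": 0, "grip": 0},
])

```text
time_s: 21.7
position: [480.2, -152.5, 276.2]
eef_rot: [0.214, 1.568, -0.015]
wrist_force: [-0.2, 0.8, -1.5]
gripper_width: 0.132
```

```bash
python3 st.py
python3 - <<'E'
from h import *
o,p,im=snap("wrist","w19")
cv2.imwrite("pics/w19z.png",cv2.resize(im[105:245,185:325],None,fx=5,fy=5,interpolation=cv2.INTER_CUBIC))
E
```

```text
21.7 [ 480.2 -152.5  276.2] own 502.19 -40.62 [-0.2  0.8 -1.5] 0.1324991131750905 [ 0.0024 -0.     -1.    ] -13.120477510844806
```

View pics/w19z.png

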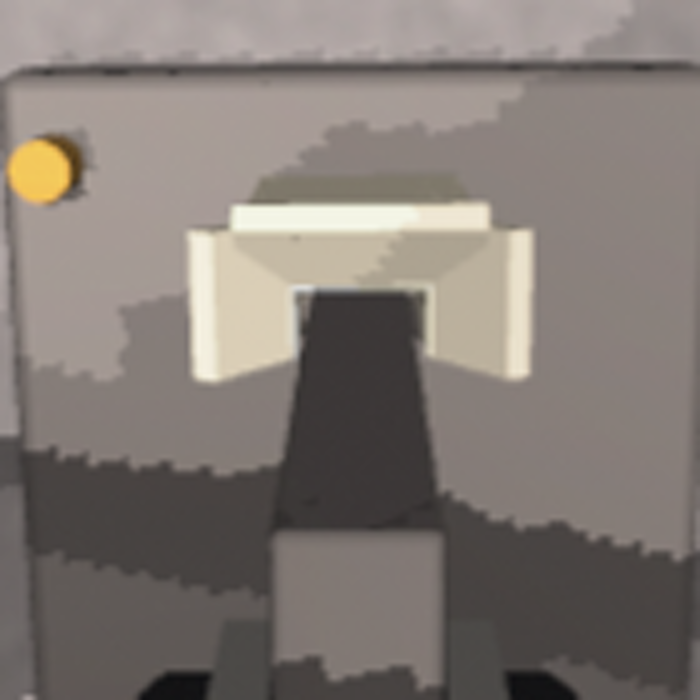

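>>> servo_tool([
  {"x": 0.02, "y": 0, "z": 0.002, "spin": 0, "grip": 0},
  {"x": 0.04, "y": 0, "z": 0.002, "spin": 0, "grip": 0},
  {"x": 0.05, "y": 0, "z": 0.002, "spin": 0, "grip": 0},
  {"x": 0.06, "y": 0, "z": 0.002, "spin": 0, "grip": 0},
  {"x": 0.06, "y": 0, "z": 0.002, "spin": 0, "grip": 0},
], grip_force=20)

```text
time_s: 22.25
position: [480.5, -152.6, 270.4]
eef_rot: [0.179, 1.568, -0.05]
wrist_force: [0.1, -0.7, -1.2]
gripper_width: 0.136
```

>>> servo_tool([
  {"x": 0.01, "y": 0, "z": 0, "spin": 0, "grip": 0},
  {"x": 0.015, "y": 0, "z": 0, "spin": 0, "grip": 0},
  {"x": 0.015, "y": 0, "z": 0, "spin": 0, "grip": 0},
])

```text
time_s: 22.55
position: [480.5, -152.6, 268.8]
eef_rot: [0.185, 1.568, -0.044]
wrist_force: [0.6, 0.9, -0.3]
gripper_width: 0.133
```

>>> servo_tool([
  {"x": 0.01, "y": 0, "z": 0, "spin": 0, "grip": 0},
  {"x": 0.015, "y": 0, "z": 0, "spin": 0, "grip": 0},
  {"x": 0.015, "y": 0, "z": 0, "spin": 0, "grip": 0},
])

```text
time_s: 22.85
position: [480.6, -152.6, 267.7]
eef_rot: [0.148, 1.568, -0.081]
wrist_force: [-0.2, 0.6, 1.2]
gripper_width: 0.136
```

>>> servo_tool([
  {"x": 0.01, "y": 0, "z": 0, "spin": 0, "grip": 0},
  {"x": 0.01, "y": 0, "z": 0, "spin": 0, "grip": 0},
  {"x": 0.01, "y": 0, "z": 0, "spin": 0, "grip": 0},
])

```text
time_s: 23.15
position: [480.8, -152.7, 267.7]
eef_rot: [0.087, 1.567, -0.142]
wrist_force: [-3.8, 1.4, 8.3]
gripper_width: 0.136
```

>>> servo_tool([
  {"x": -0.005, "y": 0, "z": 0, "spin": 0, "grip": 0},
  {"x": -0.01, "y": 0, "z": 0, "spin": 0, "grip": 0.1},
  {"x": -0.01, "y": 0, "z": 0, "spin": 0, "grip": 0.16},
  {"x": -0.01, "y": 0, "z": 0, "spin": 0, "grip": 0.2},
  {"x": -0.01, "y": 0, "z": 0, "spin": 0, "grip": 0.3},
  {"x": -0.01, "y": 0, "z": 0, "spin": 0, "grip": 0.45},
  {"x": -0.01, "y": 0, "z": 0, "spin": 0, "grip": 0.6},
  {"x": -0.01, "y": 0, "z": 0, "spin": 0, "grip": 0.7},
])

```text
time_s: 23.95
position: [480.8, -152.7, 268.7]
eef_rot: [0.085, 1.567, -0.144]
wrist_force: [0.2, 0.2, 0.1]
gripper_width: 0.704
```

```bash
python3 st.py
python3 - <<'E'
from h import *
o,p,im=snap("wrist","w20")
o,p,im=snap("side","s20"); cv2.imwrite("pics/s20z.png",cv2.resize(im[120:280,200:360],None,fx=3.7,fy=3.7,interpolation=cv2.INTER_CUBIC))
E
```

```text
23.95 [ 480.8 -152.7  268.7] own 502.83 -40.61 [0.2 0.2 0.1] 0.7035982531890367 [ 3.5e-03 -5.0e-04 -1.0e+00] -13.114437348514151
```

View pics/w20.png

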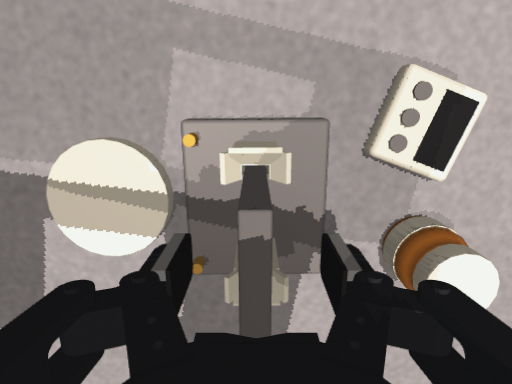

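View pics/s20z.png

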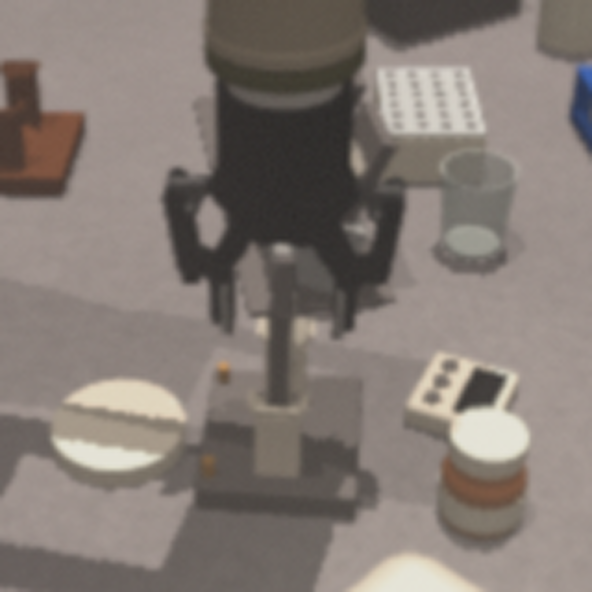

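>>> servo_tool([
  {"x": -0.1, "y": 0, "z": 0, "spin": 0, "grip": 0.7},
  {"x": -0.3, "y": 0, "z": 0, "spin": 0, "grip": 0.8},
  {"x": -0.6, "y": 0, "z": 0, "spin": 0, "grip": 1},
  {"x": -0.9, "y": 0, "z": 0, "spin": 0, "grip": 1},
  {"x": -1, "y": 0, "z": 0, "spin": 0, "grip": 1},
  {"x": -1, "y": 0, "z": 0, "spin": 0, "grip": 1},
])

```text
time_s: 24.65
position: [481.1, -152.9, 371.2]
eef_rot: [-0.061, 1.563, -0.289]
wrist_force: [0.3, -0.1, -0.1]
gripper_width: 1.001
```

>>> servo_tool([
  {"x": -0.3, "y": 0.2, "z": 0, "spin": 0, "grip": 1},
  {"x": -0.4, "y": 0.5, "z": -0.2, "spin": 0, "grip": 1},
  {"x": -0.4, "y": 0.9, "z": -0.5, "spin": 0, "grip": 1},
  {"x": -0.4, "y": 0.9, "z": -0.9, "spin": 0, "grip": 1},
  {"x": -0.4, "y": 0.9, "z": -0.9, "spin": 0, "grip": 1},
  {"x": -0.4, "y": 0.9, "z": -0.9, "spin": 0, "grip": 1},
])

```text
time_s: 25.25
position: [412.9, -44.3, 409.1]
eef_rot: [-0.083, 1.564, -0.311]
wrist_force: [0.7, -0.1, 0.0]
gripper_width: 1.003
```

```bash
python3 st.py
python3 - <<'E'
from h import *
o,p,im=snap("wrist","w21")
o,p,im=snap("side","s21"); cv2.imwrite("pics/s21z.png",cv2.resize(im[110:270,200:360],None,fx=3.7,fy=3.7,interpolation=cv2.INTER_CUBIC))
o,p,im=snap("top","t21"); cv2.imwrite("pics/t21z.png",cv2.resize(im[70:230,95:355],None,fx=3,fy=3,interpolation=cv2.INTER_CUBIC))
E
```

```text
25.25 [412.9 -44.3 409.1] own 412.26 49.68 [ 0.7 -0.1  0. ] 1.0034611122595751 [ 0.0068 -0.0022 -1.    ] -13.07219326239162
```

View pics/w21.png

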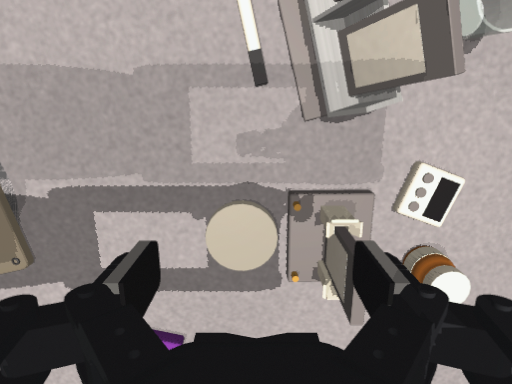

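View pics/s21z.png

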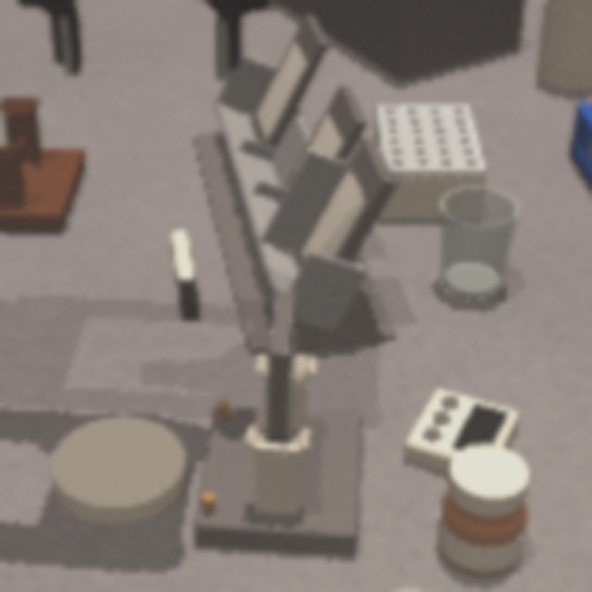

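View pics/t21z.png

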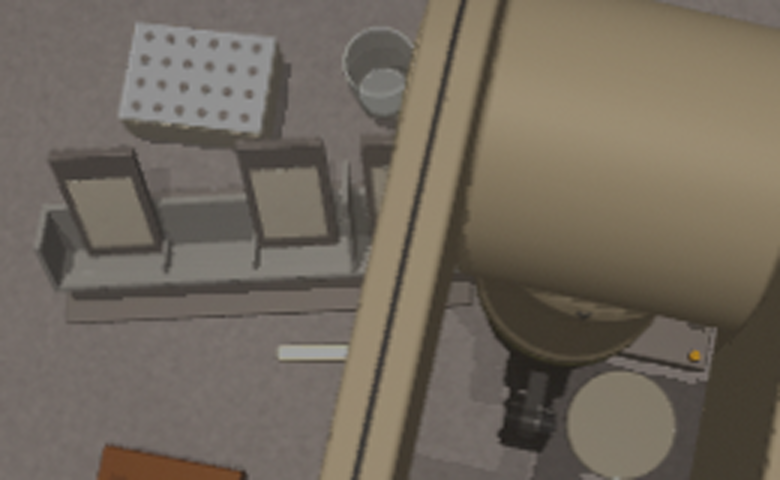

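Run:
```python
from h import *
im=cv2.imread("pics/w21.png")[185:330,280:385]
cv2.imwrite("pics/w21z.png",cv2.resize(im,None,fx=4,fy=4,interpolation=cv2.INTER_CUBIC))
im=cv2.imread("pics/w20.png")[110:340,180:335]
cv2.imwrite("pics/w20z.png",cv2.resize(im,None,fx=2.5,fy=2.5,interpolation=cv2.INTER_CUBIC))
```

```text
(no output)
```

View pics/w21z.png

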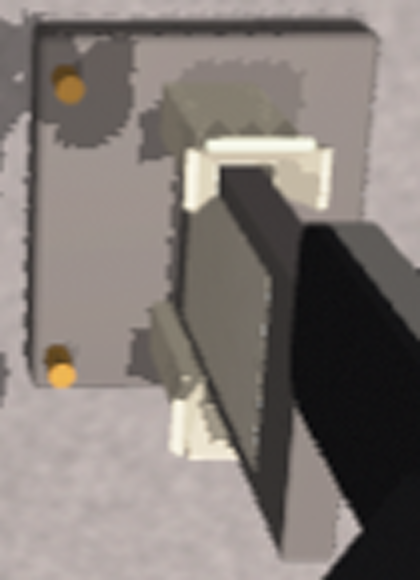

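View pics/w20z.png

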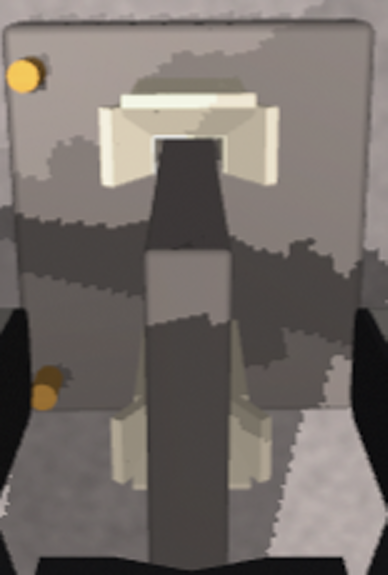

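Run:
```python
from h import *
th=np.deg2rad(-13.0);X=np.array([np.cos(th),np.sin(th)]);Y=np.array([-np.sin(th),np.cos(th)])
a=par("w20");b=par("w21")
for z in(130,135,140):
  q=onz(b,[(280+283/4-.4,185+560/4-.4),(280+333/4-.4,185+560/4-.4)],z)[:,:2];print(z,(q@X).round(1),(q@Y).round(1))
  q=onz(a,[(180+145/2.5-.3,110+250/2.5-.3),(180+230/2.5-.3,110+250/2.5-.3)],z)[:,:2];print("  w20",(q@X).round(1),(q@Y).round(1))
  print("  width", )
```

```text
130 [499.3 510.6] [-75.2 -75.4]
  w20 [497.2 509.1] [-9.7 -9.8]
  width
135 [497.6 508.7] [-71.4 -71.5]
  w20 [497.5 508.8] [-8.1 -8.1]
  width
140 [495.8 506.7] [-67.5 -67.6]
  w20 [497.7 508.5] [-6.4 -6.5]
  width
```

```bash
python3 -c "
from workcell import sign_off,observe
print(observe()['time_s']);print(sign_off())"
```

```text
25.4
the job is handed in; nothing more can be done
None
```

The matching cassette, from the second bay (rack y −40), is standing in the grey running stand, and the job was handed in at 25.4 s.

- **Feeling the thickness:** I pinched the end-bay cassette by tipping it upright between the pads. The opening read about 0.137, roughly 11.7 mm, so it is a thick one. I then let it back down, and the wrist picture matched the one taken before the pinch.
- **Choosing the match:** The pictures showed the cassette at y −40 as thick and the other two as thin. Pinched in turn, it read about 0.139. I did not pinch the two thin ones.
- **Placing it:** I lowered it into the slot, felt the floor at about 8 N, backed off 1 mm and opened the fingers.
- **Last checks:**
  - Two wrist views agree on the top edge at z = 135 mm, as expected when fully home, and centred within about 0.6 mm of the slot.
  - The wrist force is near zero with the arm clear, and the other three cassettes are still leaning.
  - The bystanders in view look unmoved. The arm hid part of the end bay and bench in the last top view, so I checked those in the side and wrist views.
- **Disagreement:** The wrist view showed the slot up to 1.8 mm off my first alignment, so I corrected the position twice before lowering it in. No check failed.

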